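# Set a gearbox shaft to its timing pointer and put the brake on

### The arm

A 7-joint arm with a two-finger parallel gripper is mounted at the origin on the work surface. World frame = base frame: x ahead of the robot, y to its left, z up, the work surface at z = 0. Lengths are in mm, angles in rad, forces in N, time in s.
With the tool pointing down it reaches from about 400 to 875 mm from the base axis. Payload 4.4 kg.
Tool frame: the origin (TCP) lies midway between the tips of the shut fingers; the grasp point (between the pads) lies 19 mm behind it; z points along the fingers, y is the line along which they close (so a half turn about z gives the same grasp; the last joint's range is limited). The gripper opens to 85 mm and grips with 20 to 120 N. Pads are 22 mm wide; open, the fingers measure 114 mm over their backs; the gripper's body (76 mm by 85 mm) begins 54 mm behind the grasp point. The pads swing forward as they close: fully open they stand 13 mm farther back than shut.
Start: joints at [-1.33, 0.628, 0.038, 1.517, -0.027, 0.996, -0.02], TCP at [196.282, 619.67, 231.313] pointing down, gripper open.
Joint ranges: [-3.06, 3.06], [-0.37, 2.12], [-1.25, 1.32], [0.18, 2.47], [-1.1, 4.24], [0.23, 1.98], [-2.94, 2.94]. Speed limits (rad/s): [2.57, 2.57, 3.14, 3.14, 3.14, 3.14, 3.14].

### API

Orientations are given as a unit quaternion [x, y, z, w].
In Python, from bench import manip gives the robot as it stands. The module is installed in compiled form; this text tells all that it offers.
- The arm moves only by the tool send_rows, never from a script. Its argument "plan" is a list that holds one entry, the list of rows, each a list of 6 numbers: the shift along the tool's x, y, z in mm, then the turn, a rotation vector about the tool's x, y, z in rad. A call has 1 to 8 rows; each row shifts and turns the commanded pose from where the row before left it, along the tool's axes as they then stand; what a row does not reach is not made up. A row lasts 1/10 s, in which the tool goes at most 50 mm and 8.59 degrees, less where a joint would pass 70% of its speed; a pose out of reach is approached as far as the arm can. A call with a gripper value outside its range is refused whole. "gripper" is the finger opening in mm, from 0 to 85.4, set as the call begins (left out, the last holds). The fingers move at their own pace and stop on an object; "squeeze" is the grip in N (left out, the last holds). Time passes only in rows, so rows that do not move let the fingers close. It gives the time, the measured TCP pose, the force, the opening and the grip force at its end, in the units of the state.
- manip.get_obs(): the state, without advancing time (a new reading comes with each control period).
- manip.capture(name): name is "scene" or "top"; returns the picture (400x640x3 uint8, red, green, blue); there is no depth.
- manip.camera_params(name): a dict with "intrinsics" (3x3 intrinsics, pixels), "R" (3x3) and "t" (3): a world point X has camera coordinates R X + t. Camera axes: x right, y down, z forward; pixel columns grow to the right and rows downward; lengths in mm; the calibration is good to about 2 mm. A picture is of the moment at which its call begins. camera_params takes no time and is no camera call.
- manip.job_done(): hands the job in; it is judged then, once.
Trained networks look in the newest picture that a camera, given by its name, has taken for a name from the list of things; names that differ only in an ending like _2 or _b are one class to them, and where a whole thing is asked for, a point or a joint stands for the part that bears it (a point fixed in the world has none). Each returns a list of dicts, best first, with "p" (0 to 1); they miss things now and then, are a little off and sometimes report something else, mostly with a low value. They report only what shows in the picture. A call takes as long as a camera call.
- manip.find_in(camera, thing): "extent" ([left, top, right, bottom] in pixels, round what is visible of it).
- manip.regions_of(camera, thing): "pixels" (400x640 bool, what is visible of it) and "extent" ([left, top, right, bottom] in pixels, round what is visible of it).
The state is a dict: "t": time; "joints": joint angles; "qvel": joint speeds; "joint_efforts": joint torques, N m; "eef_pos": TCP position; "tool_rot": TCP orientation; "ft_force": force on the tool from outside, world axes, zero at the start; "wrist_torque": the same for the moment, N m; "finger_gap": finger opening in mm; "gripper_force": force on a finger pad.
Only numpy, scipy, OpenCV 4.12 (cv2) and the standard library are available. Lean on these libraries where they do the work, as an engineer would, in place of code of your own. Each camera call takes 0.05 s, during which the arm holds its last target. There are 200 camera calls.

### The job

On the green gearbox, turn the three-armed spider by pushing its arm round with a fingertip until the ball on its yellow arm stands right in front of the red upright pointer, and let it rest there. Then push the orange-gripped brake lever round with a fingertip, away from the spider, fully home to its stop. Only push, lift nothing: the spider sits loose on its shaft and must stay down on it, and the other things on the bench and on the gearbox must stay where they are.

Things in the scene. Friction and masses are not known exactly. Their poses are not given: they have to be found in the camera images.
- housing: Gearbox housing, olive green with a grey top flange, fixed to the bench, 300 mm along its x, 400 mm along its y, flat top 80 mm above the bench. Origin: centre of the underside; z up. Stands at different places and yaws.
- hub (a point): Centre of the spider on its upright shaft axis, at the arms' mid-height, 125 mm above the bench (45 mm above the housing top), 50 mm to +y of the housing's middle. Hub 48 mm in diameter, its top 18 mm above this point. The spider (about 1.1 kg) only sits on the shaft and could slide up to 40 mm up off its seat, which is forbidden.
- yellow_ball (a point): Centre of the ball (20 mm in diameter) ending the spider's yellow arm, 100 mm from the shaft axis, 125 mm above the bench. Three straight round level arms, 14 mm thick, 120 degrees apart: one yellow, two dark steel with black balls. Between them is free space down to the red index bar (85 mm above the bench) and housing top (80 mm).
- spider (a joint): Turn of the spider in rad, anticlockwise seen from above; 0 when the yellow arm points along the housing's +x. It turns freely either way without end, with dry friction of about 0.25 N m (3 N at 80 mm radius), and stays where it is left, without coasting.
- index: Red timing index, fixed. Origin on the spider's shaft axis at the housing top (80 mm up); x axis points level from the shaft to the pointer, z up. A flat bar, 14 mm wide, 5 mm thick, runs under the spider to an upright pointer 123 to 133 mm from the axis, rising to 125 mm above the bench. The yellow arm must point along this x axis. The arms pass inside the pointer without touching.
- lever_pivot (a point): Upright pivot axis of the brake lever, at the lever's mid-height, 122 mm above the bench, 20 mm to +x and 130 mm to -y of the housing's middle. Its boss is 32 mm in diameter.
- lever_end (a point): Outer end of the brake lever, 75 mm from its pivot, 122 mm above the bench. Level round lever, 14 mm thick, with an orange grip 20 mm thick over its outer 30 mm.
- brake (a joint): Brake lever's turn in rad, anticlockwise from above: 0 (off), it points along the housing's -x and 0.2 rad towards its -y; 1.1 (on) is the stop, nearly along the housing's -y. Starts at 0 to 0.25; dry friction 0.15 N m (2.5 N at 60 mm), stays where left. Push it from the side nearer the spider. A steel stop post, 14 mm thick, 130 mm above the bench, stands just beyond.
- bearing: Loose steel bearing ring lying on the housing top near its +x +y corner, 40 mm in diameter, 12 mm high; origin under its centre. Leave alone.
- socket: Loose steel socket standing on the housing top near its +x -y corner, 26 mm in diameter, 38 mm high; origin under its centre. Leave alone.
- mug: White mug, 82 mm in diameter, 90 mm high, on the bench to the left; origin under its centre. Leave alone.
- jar: Jar, 64 mm in diameter, 70 mm high, on the bench to the right; origin under its centre. Leave alone.
- driver: Green-handled screwdriver lying on the bench between the robot and the gearbox, on the left. Leave alone.
- wrench: Steel wrench lying on the bench between the robot and the gearbox, on the right. Leave alone.
- spraycan: Blue can, 56 mm in diameter, 160 mm high, on the bench beside the gearbox, on the right; origin under its centre. Leave alone.

How it is judged:
By the outcome, as a careful person would: the job done as asked, in the order asked, and still so for the second after the job is handed in, with the robot touching nothing.
It also fails if it takes over 58 s, if anything falls off the work surface, if the arm or the gripper's body presses on something with over 40 N, if the wrist force passes 120 N, or if a joint passes its speed limit or range.

## Working session

There is one attempt and no reset: what is moved stays moved. The work goes in short steps, Python scripts to look and compute and a tool call to move; the robot and the scene stay as the last step left them, time stands still between calls to the robot, and variables do not carry over. Pictures are saved under pics/ and viewed, at most 10 in all, crops included, and the job is handed in when it is done.

Besides the shell and the picture viewer there is one more tool, called after "Call:" as name(argument=value, ...), one argument or row to a line, values as JSON. send_rows: Moves the arm, as the interface text tells. Its arguments: {"type":"object","properties":{"plan":{"type":"array","items":{"type":"array","items":{"type":"array","items":{"type":"number"}}}},"gripper":{"type":"number"},"squeeze":{"type":"number"}},"required":["plan"]}

```bash
mkdir -p pics
python3 - <<'E'
from bench import manip
import cv2,numpy as np
o=manip.get_obs();print({k:np.round(v,3).tolist() for k,v in o.items()})
for c in("scene","top"):
    p=manip.camera_params(c);print(c,np.round(p["intrinsics"],1).tolist(),np.round(p["R"],3).tolist(),np.round(p["t"],1).tolist())
    im=manip.capture(c);cv2.imwrite(f"pics/{c}0.png",im[:,:,::-1])
    for n in("housing","hub","yellow_ball","index","lever_end","lever_pivot","bearing","socket","spraycan"):
        r=manip.find_in(c,n);print(c,n,[(np.round(q["extent"]).tolist(),round(q["p"],2)) for q in r[:2]])
E
```

```text
{'t': 0.0, 'joints': [-1.33, 0.629, 0.038, 1.518, -0.027, 0.996, -0.02], 'qvel': [-0.0, 0.001, -0.0, -0.0, 0.001, -0.003, 0.001], 'joint_efforts': [-0.0, -56.341, 1.227, -19.344, 0.011, 0.01, 0.0], 'eef_pos': [196.107, 619.075, 230.393], 'tool_rot': [0.153, 0.988, -0.001, -0.0], 'ft_force': [-0.152, 0.112, -0.339], 'wrist_torque': [-0.06, 0.024, 0.021], 'gripper_force': 0.0, 'finger_gap': 85.176}
scene [[495.2, 0.0, 312.4], [0.0, 495.2, 197.3], [0.0, 0.0, 1.0]] [[0.197, 0.98, -0.017], [0.747, -0.161, -0.645], [-0.635, 0.115, -0.764]] [-164.6, -316.4, 1667.0]
scene housing [([218.0, 176.0, 391.0, 293.0], 0.72)]
scene hub [([222.0, 177.0, 393.0, 292.0], 0.71), ([234.0, 252.0, 245.0, 268.0], 0.6)]
scene yellow_ball [([286.0, 178.0, 367.0, 236.0], 0.62)]
scene index [([223.0, 178.0, 390.0, 293.0], 0.26)]
scene lever_end [([241.0, 193.0, 256.0, 226.0], 0.85)]
scene lever_pivot [([222.0, 178.0, 393.0, 290.0], 0.85), ([166.0, 158.0, 197.0, 201.0], 0.36)]
scene bearing [([374.0, 253.0, 387.0, 268.0], 0.49)]
scene socket [([234.0, 255.0, 246.0, 270.0], 0.52)]
scene spraycan [([113.0, 258.0, 156.0, 308.0], 0.6)]
top [[420.6, 0.0, 319.9], [0.0, 420.6, 197.4], [0.0, 0.0, 1.0]] [[0.015, -1.0, -0.004], [-0.981, -0.014, -0.192], [0.192, 0.006, -0.981]] [43.1, 539.5, 1108.0]
top housing [([239.0, 117.0, 408.0, 249.0], 0.64)]
top hub [([276.0, 148.0, 348.0, 214.0], 0.78)]
top yellow_ball [([274.0, 147.0, 345.0, 215.0], 0.89)]
top index [([296.0, 125.0, 318.0, 187.0], 0.8)]
top lever_end [([369.0, 171.0, 382.0, 208.0], 0.66)]
top lever_pivot [([242.0, 119.0, 404.0, 250.0], 0.83)]
top bearing [([264.0, 121.0, 281.0, 132.0], 0.58)]
top socket [([389.0, 141.0, 399.0, 153.0], 0.61), ([150.0, 266.0, 198.0, 299.0], 0.4)]
top spraycan [([462.0, 132.0, 498.0, 169.0], 0.77)]
```

Run:
```python
import cv2
a=cv2.imread("pics/top0.png")[100:265,220:420];b=cv2.imread("pics/scene0.png")[165:305,205:405]
cv2.imwrite("pics/top0c.png",cv2.resize(a,None,fx=3.6,fy=3.6,interpolation=2));cv2.imwrite("pics/scene0c.png",cv2.resize(b,None,fx=4,fy=4,interpolation=2))
```

```text
(no output)
```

View pics/top0c.png

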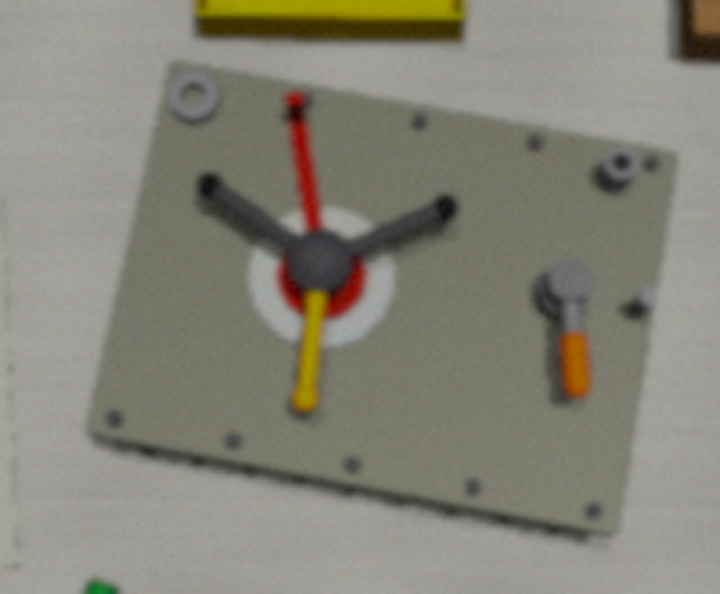

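View pics/scene0c.png

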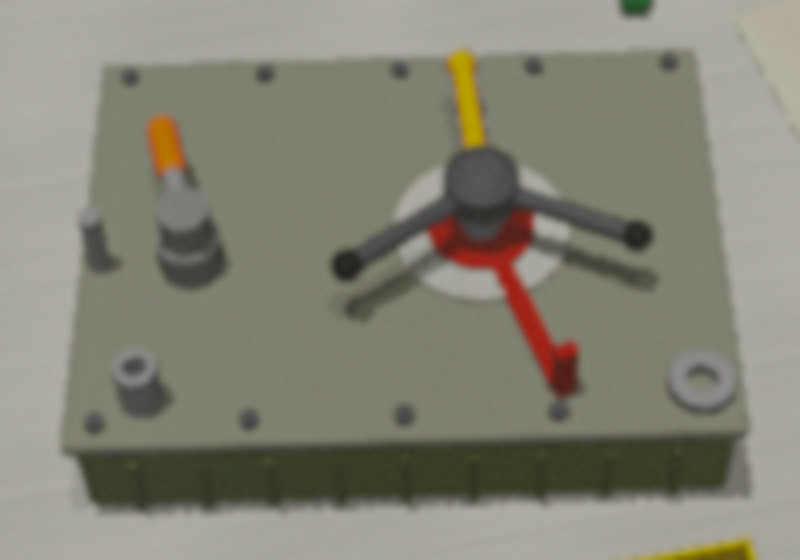

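View pics/top0.png

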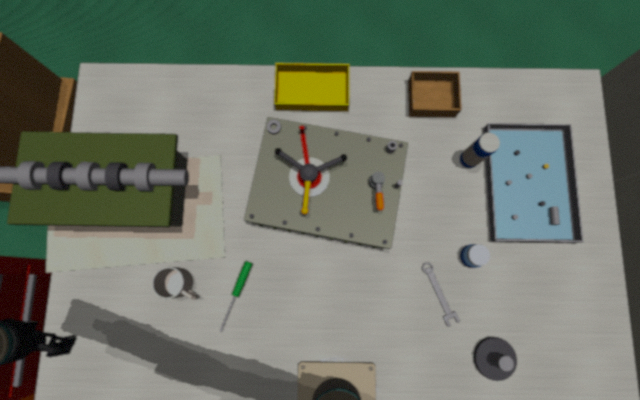

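```bash
cat > h.py <<'E'
import cv2,numpy as np
from bench import manip
from scipy.optimize import least_squares
CP={c:manip.camera_params(c) for c in("scene","top")}
def proj(c,X):
    p=CP[c];q=(np.atleast_2d(X)@np.array(p["R"]).T+p["t"])@np.array(p["intrinsics"]).T
    return q[:,:2]/q[:,2:]
def back(c,uv,z):
    p=CP[c];R=np.array(p["R"]);t=np.array(p["t"]);uv=np.atleast_2d(uv).astype(float)
    d=np.c_[uv,np.ones(len(uv))]@np.linalg.inv(p["intrinsics"]).T@R;o=-R.T@t
    return o+d*((z-o[2])/d[:,2])[:,None]
def w(h,p):
    p=np.atleast_2d(p).astype(float);c,s=np.cos(h[2]),np.sin(h[2])
    return np.c_[h[0]+c*p[:,0]-s*p[:,1],h[1]+s*p[:,0]+c*p[:,1],p[:,2]]
def mask(im,kind):
    H=cv2.cvtColor(im,cv2.COLOR_RGB2HSV).astype(int);h,s,v=H[...,0],H[...,1],H[...,2]
    if kind=="yellow":return (h>20)&(h<32)&(s>150)&(v>90)
    if kind=="red":return ((h<5)|(h>174))&(s>150)&(v>70)
    return (h>8)&(h<19)&(s>170)&(v>110)
def pts(c,im,kind,z,center,r):
    v,u=np.nonzero(mask(im,kind));P=back(c,np.c_[u,v],z)[:,:2]
    d=np.hypot(*(P-center).T);return P[(d>r[0])&(d<r[1])]
def line(P,center):
    m=P.mean(0);d=np.linalg.svd(P-m)[2][0];d*=np.sign(d@(m-center))
    n=np.array([-d[1],d[0]]);return np.arctan2(d[1],d[0]),np.arctan2(*(m-center)[::-1]),n@(m-center),len(P)
E
cat > a.py <<'E'
from h import *
L={"top":np.array([[172,63],[676,155],[615,535],[92,435]])/3.6+[220,100],"scene":np.array([[748,434],[62,450],[105,66],[692,50]])/4+[205,165]}
C=np.array([[150,200,80],[150,-200,80],[-150,-200,80],[-150,200,80]])
for cs in(["top"],["scene"],["top","scene"]):
    r=least_squares(lambda h:np.concatenate([(proj(c,w(h,C))-L[c]).ravel() for c in cs]),[600,50,-.2]);print(cs,r.x.round(3),r.fun.round(1))
h=r.x;hub=w(h,[0,50,125])[0];piv=w(h,[20,-130,122])[0];print("hub",hub.round(1),"piv",piv.round(1))
for c in("top","scene"):
    im=cv2.imread(f"pics/{c}0.png")[:,:,::-1].copy()
    print(c,"yellow",np.round(line(pts(c,im,"yellow",125,hub[:2],(30,112)),hub[:2]),3))
    print(c,"redbar",np.round(line(pts(c,im,"red",85,hub[:2],(42,112)),hub[:2]),3))
    print(c,"orange",np.round(line(pts(c,im,"o",122,piv[:2],(30,85)),piv[:2]),3))
E
python3 a.py
```

```text
['top'] [ 5.78993e+02  3.03730e+01 -1.73000e-01] [-0.5 -0.8  1.2 -0.9  1.3  0.9 -2.   0.4]
['scene'] [ 5.8775e+02  3.3250e+01 -1.7800e-01] [ 1.  -0.2 -1.3  0.3 -0.7 -0.4  1.  -0.3]
['top', 'scene'] [ 5.83062e+02  3.20490e+01 -1.76000e-01] [-0.8 -2.3  0.6 -2.1  0.4 -0.5 -2.6 -1.3  0.  -2.1 -1.8 -1.1 -1.5 -1.5
 -0.1 -1.7]
hub [591.8  81.3 125. ] piv [580.  -99.4 122. ]
top yellow [  3.059   3.053  -0.457 157.   ]
top redbar [  0.164   0.181   1.329 101.   ]
top orange [ -3.085  -3.091  -0.366 110.   ]
scene yellow [  3.057   3.047  -0.657 118.   ]
scene redbar [  0.244   0.185  -4.853 133.   ]
scene orange [-3.102 -3.079  1.381 61.   ]
```

```bash
cat >> h.py <<'E'
def go(target,yaw=None):
    o=manip.get_obs();from scipy.spatial.transform import Rotation as Ro
    R=Ro.from_quat(o["tool_rot"]);d=R.inv().apply(np.array(target)-o["eef_pos"])
    y=R.apply([0,1,0]);a=np.arctan2(y[1],y[0])
    print("pos",np.round(o["eef_pos"],1),"yaw_y %.3f"%a,"shift",d.round(1),"turn_z",None if yaw is None else round(-((yaw-a+np.pi)%(2*np.pi)-np.pi),3),"tilt",(R.as_matrix()[2,:]).round(4),"F",np.round(o["ft_force"],1),"t",round(o["t"],2))
E
python3 - <<'E'
from h import *
for n,uvt,uvs,z in[("hub",(319,262),(483,173),143),("index_top",(296,99),(565,350),125),("ball",(304,402),(462,60),125),("blackL",(209,186),(637,235),125),("blackR",(446,207),(346,264),125),("bearing",(195,94),(702,376),92),("socket",(622,160),(134,366),118),("sockettop",(622,160),(134,366),118)]:
    a=back("top",np.array(uvt)/3.6+[219.6,99.6],z)[0];b=back("scene",np.array(uvs)/4+[204.6,164.6],z)[0];print(n,a.round(1),b.round(1))
h=[583,32,-.176]
go([592-65,81-37,231],2.09)
E
```

```text
hub [586.2  81.5 143. ] [598.7  81.6 143. ]
index_top [715.2 101.8 125. ] [720.6 102.7 125. ]
ball [487.8  90.8 125. ] [490.6  91.5 125. ]
blackL [647.1 164.  125. ] [650.1 164.1 125. ]
blackR [633.6  -9.8 125. ] [634.9  -8.9 125. ]
bearing [730.5 181.   92. ] [733.5 182.6  92. ]
socket [ 673.6 -140.2  118. ] [ 675.6 -139.2  118. ]
sockettop [ 673.6 -140.2  118. ] [ 675.6 -139.2  118. ]
pos [196.3 619.7 231.3] yaw_y 1.264 shift [-4.891e+02 -4.489e+02  3.000e-01] turn_z -0.826 tilt [ 0.  0. -1.] F [ 0.4 -0.6  0.1] t 1.0
```

Call:
send_rows(
  plan=[
    [[-30.6,-28.1,0,0,0,0],[-30.6,-28.1,0,0,0,0],[-30.6,-28.1,0,0,0,0],[-30.6,-28.1,0,0,0,0],[-30.6,-28.1,0,0,0,0],[-30.6,-28.1,0,0,0,0],[-30.6,-28.1,0,0,0,0],[-30.6,-28.1,0,0,0,0]],
  ],
  gripper=0,
  squeeze=40,
)

```text
t: 1.8
eef_pos: [362.5, 330.1, 231.6]
tool_rot: [0.153, 0.988, 0.0, 0.0]
ft_force: [0.4, -0.0, 1.4]
finger_gap: 0.0
gripper_force: 0.0
```

Call:
send_rows(
  plan=[
    [[-30.6,-28.1,0,0,0,0],[-30.6,-28.1,0,0,0,0],[-30.6,-28.1,0,0,0,0],[-30.6,-28.1,0,0,0,0],[-30.6,-28.1,0,0,0,0],[-30.6,-28.1,0,0,0,0],[-30.6,-28.1,0,0,0,0],[-30.6,-28.1,0,0,0,0]],
  ],
)

```text
t: 2.6
eef_pos: [528.1, 41.7, 231.6]
tool_rot: [0.153, 0.988, 0.0, 0.0]
ft_force: [0.6, -0.7, 1.1]
finger_gap: 0.1
gripper_force: 0.0
```

Call:
send_rows(
  plan=[
    [[0,0,0,0,0,-0.138],[0,0,0,0,0,-0.138],[0,0,0,0,0,-0.138],[0,0,0,0,0,-0.138],[0,0,0,0,0,-0.138],[0,0,0,0,0,-0.136],[0,0,0,0,0,0]],
  ],
)

```text
t: 3.3
eef_pos: [527.3, 43.1, 231.4]
tool_rot: [-0.257, 0.966, 0.0, 0.0]
ft_force: [0.3, 0.1, 0.4]
finger_gap: -0.1
gripper_force: 0.0
```

```bash
python3 -c "
from h import *
go([526,45,105],2.09);print(manip.get_obs()['joints'],manip.get_obs()['finger_gap'])"
```

```text
pos [527.3  43.1 231.4] yaw_y 2.090 shift [  0.3   2.3 126.4] turn_z 0.0 tilt [-4.e-04  2.e-04 -1.e+00] F [0.3 0.1 0.4] t 3.3
[-0.03897066  0.45728958 -0.13729416  1.85148804  0.08089107  0.83788201
  1.87365975] -0.12578057859444708
```

Call:
send_rows(
  plan=[
    [[0,0.5,25,0,0,0],[0,0.5,25,0,0,0],[0,0.5,25,0,0,0],[0,0.5,25,0,0,0],[0.3,0.3,25,0,0,0],[0,0,1.4,0,0,0],[0,0,0,0,0,0]],
  ],
)

```text
t: 4.0
eef_pos: [525.8, 45.0, 104.9]
tool_rot: [-0.256, 0.967, -0.0, -0.0]
ft_force: [0.4, -0.1, -0.1]
finger_gap: 0.0
gripper_force: 0.0
```

Call:
send_rows(
  plan=[
    [[-0.2,6,0,0,0,0.08],[-0.2,6,0,0,0,0.08],[-0.2,6,0,0,0,0.08],[-0.2,6,0,0,0,0.08],[-0.2,6,0,0,0,0.08],[-0.2,6,0,0,0,0.08],[-0.2,6,0,0,0,0.08],[-0.2,6,0,0,0,0.08]],
  ],
)

```text
t: 4.8
eef_pos: [517.4, 89.8, 106.7]
tool_rot: [0.064, 0.998, -0.0, 0.001]
ft_force: [0.8, -4.0, 0.5]
finger_gap: -0.3
gripper_force: 2.0
```

```bash
cat > s.py <<'E'
import sys
from h import *
hub=np.array([591,82.]);o=manip.get_obs();d=np.array(o["eef_pos"][:2])-hub
print("finger phi %.3f r %.1f"%(np.arctan2(d[1],d[0]),np.hypot(*d)),"z",o["eef_pos"][2],"F",np.round(o["ft_force"],1))
go([*hub,105])
for c,hc in(("top",[589.5,81.7]),("scene",[591.9,82.2])):
    hc=np.array(hc);im=manip.capture(c);cv2.imwrite(f"pics/{c}_{sys.argv[1]}.png",im[:,:,::-1])
    P=pts(c,im,"yellow",125,hc,(30,112))
    if len(P)>20:print(c,"yellow",np.round(line(P,hc),3))
E
python3 s.py 1
```

```text
finger phi 3.036 r 74.1 z 106.70496835496671 F [ 0.8 -4.   0.5]
pos [517.4  89.8 106.7] yaw_y 1.444 shift [-74.    1.6   1.9] turn_z None tilt [-2.9e-03 -7.0e-04 -1.0e+00] F [ 0.8 -4.   0.5] t 4.8
scene yellow [ 2.693  2.712  1.095 82.   ]
```

Call:
send_rows(
  plan=[
    [[-0.2,5.9,0.2,0,0,0.08],[-0.2,5.9,0.2,0,0,0.08],[-0.2,5.9,0,0,0,0.08],[-0.2,5.9,0,0,0,0.08],[-0.2,5.9,0,0,0,0.08],[-0.2,5.9,0,0,0,0.08],[-0.2,5.9,0,0,0,0.08],[-0.2,5.9,0,0,0,0.08]],
  ],
)

```text
t: 5.7
eef_pos: [535.4, 132.4, 105.6]
tool_rot: [0.373, 0.928, -0.0, -0.0]
ft_force: [-1.8, -3.8, 2.0]
finger_gap: -0.6
gripper_force: 2.0
```

Call:
send_rows(
  plan=[
    [[-0.2,5.9,0,0,0,0.08],[-0.2,5.9,0,0,0,0.08],[-0.2,5.9,0,0,0,0.08],[-0.2,5.9,0,0,0,0.08],[-0.2,5.9,0,0,0,0.08],[-0.2,5.9,0,0,0,0.08],[-0.2,5.9,0,0,0,0.08],[-0.2,5.9,0,0,0,0.08]],
  ],
)

```text
t: 6.5
eef_pos: [575.3, 155.9, 105.4]
tool_rot: [0.645, 0.764, -0.0, -0.002]
ft_force: [-4.1, -0.8, 3.2]
finger_gap: 0.3
gripper_force: 2.0
```

```bash
python3 s.py 2
```

```text
finger phi 1.780 r 75.6 z 105.37893578862307 F [-4.1 -0.8  3.2]
pos [575.3 155.9 105.4] yaw_y 0.168 shift [-75.5   3.1   0.2] turn_z None tilt [ 0.0022 -0.0025 -1.    ] F [-4.1 -0.8  3.2] t 6.5
top yellow [ 1.53   1.488 -1.631 30.   ]
scene yellow [  1.47    1.477   0.473 147.   ]
```

Call:
send_rows(
  plan=[
    [[-0.3,6,0,0,0,0.08],[-0.3,6,0,0,0,0.08],[-0.3,6,0,0,0,0.08],[-0.3,6,0,0,0,0.08],[-0.3,6,0,0,0,0.08],[-0.3,6,0,0,0,0.08],[-0.3,6,0,0,0,0.08],[-0.3,6,0,0,0,0.08]],
  ],
)

```text
t: 7.4
eef_pos: [622.9, 151.3, 105.1]
tool_rot: [0.852, 0.524, 0.001, -0.002]
ft_force: [-3.0, 4.4, 1.3]
finger_gap: 0.3
gripper_force: 2.1
```

Call:
send_rows(
  plan=[
    [[-0.3,6,0,0,0,0.08],[-0.3,6,0,0,0,0.08],[-0.3,6,0,0,0,0.08],[-0.3,6,0,0,0,0.08],[-0.2,4.5,0,0,0,0.06],[-0.1,3,0,0,0,0.04],[0,0,0,0,0,0]],
  ],
)

```text
t: 8.1
eef_pos: [648.6, 130.9, 105.2]
tool_rot: [0.942, 0.336, 0.002, -0.002]
ft_force: [1.3, 5.3, 1.1]
finger_gap: -0.1
gripper_force: 1.8
```

```bash
python3 s.py 3
```

```text
finger phi 0.704 r 75.5 z 105.19149993179819 F [1.3 5.3 1.1]
pos [648.6 130.9 105.2] yaw_y -0.886 shift [-75.5   1.4  -0.2] turn_z None tilt [ 0.0046 -0.0019 -1.    ] F [1.3 5.3 1.1] t 8.1
top yellow [ 0.418  0.427  0.442 65.   ]
scene yellow [ 0.442  0.425 -1.568 96.   ]
```

Call:
send_rows(
  plan=[
    [[-0.2,4.5,0,0,0,0.06],[-0.2,4.5,0,0,0,0.06],[-0.2,4.5,0,0,0,0.06],[-0.1,3,0,0,0,0.04],[0,1,0,0,0,0.013],[0,0,0,0,0,0],[0,0,0,0,0,0]],
  ],
)

```text
t: 8.9
eef_pos: [657.0, 114.0, 104.9]
tool_rot: [0.975, 0.223, 0.001, -0.0]
ft_force: [2.7, 4.3, 1.3]
finger_gap: -0.2
gripper_force: 2.0
```

```bash
python3 s.py 4; python3 -c "
import cv2
a=cv2.imread('pics/top_4.png')[105:225,250:370];b=cv2.imread('pics/scene_4.png')[165:285,285:405]
cv2.imwrite('pics/c4.png',cv2.resize(cv2.hconcat([a,b]),None,fx=3.3,fy=3.3,interpolation=2))"
```

```text
finger phi 0.451 r 73.3 z 104.86330620203505 F [2.7 4.3 1.3]
pos [657.  114.  104.9] yaw_y -1.121 shift [-73.3   0.1  -0.3] turn_z None tilt [ 1.6e-03 -6.0e-04 -1.0e+00] F [2.7 4.3 1.3] t 8.9
top yellow [ 0.143  0.166  1.225 70.   ]
scene yellow [ 0.191  0.166 -2.297 93.   ]
```

View pics/c4.png

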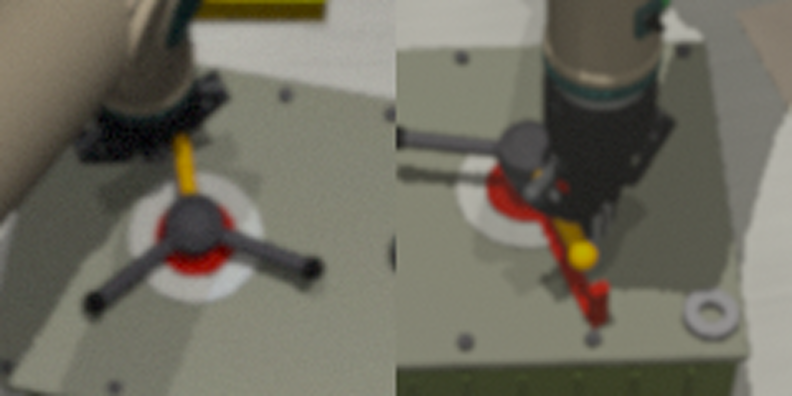

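Call:
send_rows(
  plan=[
    [[0,-6,0,0,0,0],[0,-6,0,0,0,0],[0,0,-20,0,0,0],[0,0,-30,0,0,0],[0,0,-35,0,0,0],[0,0,-35,0,0,0],[0,0,0,0,0,0.1]],
  ],
)

```text
t: 9.7
eef_pos: [653.3, 122.3, 229.7]
tool_rot: [0.985, 0.172, 0.004, 0.001]
ft_force: [1.1, -0.3, -0.0]
finger_gap: 0.3
gripper_force: 0.0
```

Call:
send_rows(
  plan=[
    [[0,0,0,0,0,0.14],[0,0,0,0,0,0.14],[0,0,0,0,0,0.14],[0,0,0,0,0,0.14],[0,0,0,0,0,0.14],[0,0,0,0,0,0.14],[0,0,0,0,0,0.14],[0,0,0,0,0,0.09]],
  ],
)

```text
t: 10.5
eef_pos: [650.3, 123.3, 223.9]
tool_rot: [0.935, -0.356, -0.001, 0.001]
ft_force: [-0.1, -0.1, -0.1]
finger_gap: -0.0
gripper_force: 0.0
```

```bash
python3 -c "
from h import *
go([534.5,-59,225],-2.29)"
```

```text
pos [650.3 123.3 223.9] yaw_y -2.299 shift [ 34.8 213.1  -0.6] turn_z -0.009 tilt [-5.0e-04  2.4e-03 -1.0e+00] F [-0.1 -0.1 -0.1] t 10.5
```

Call:
send_rows(
  plan=[
    [[5.8,35.5,0,0,0,0],[5.8,35.5,0,0,0,0],[5.8,35.5,0,0,0,0],[5.8,35.5,0,0,0,0],[5.8,35.5,0,0,0,0],[5.8,35.5,0,0,0,0],[0,0,0,0,0,0]],
  ],
)

```text
t: 11.2
eef_pos: [532.5, -63.9, 225.2]
tool_rot: [0.934, -0.358, -0.001, 0.001]
ft_force: [-0.4, -1.0, 0.4]
finger_gap: -0.0
gripper_force: 0.0
```

```bash
python3 s.py 5
cat > g.py <<'E'
import sys
from h import *
for c in("top","scene"):
    im=cv2.imread(f"pics/{c}_{sys.argv[1]}.png")[:,:,::-1].copy()
    hc=np.array([589.5,81.7] if c=="top" else [591.9,82.2])
    for R in((60,112),(85,112)):
        Y=pts(c,im,"yellow",125,hc,R);print(c,R,len(Y),"yellow dir",np.round(np.arctan2(*(Y.mean(0)-hc)[::-1]),3))
    P=pts(c,im,"red",121,hc,(114,150));print(c,"pointer",len(P),np.round(np.arctan2(*(P.mean(0)-hc)[::-1]),3),(P.mean(0)).round(1))
a=cv2.imread(f'pics/top_{sys.argv[1]}.png')[110:230,250:370];b=cv2.imread(f'pics/scene_{sys.argv[1]}.png')[165:285,285:405]
cv2.imwrite(f'pics/c{sys.argv[1]}.png',cv2.resize(cv2.hconcat([a,b]),None,fx=3.3,fy=3.3,interpolation=2))
E
python3 g.py 5
```

```text
finger phi -1.952 r 157.2 z 225.19754209027641 F [-0.4 -1.   0.4]
pos [532.5 -63.9 225.2] yaw_y -2.302 shift [ -53.9 -148.   119.8] turn_z None tilt [-3.0e-04  2.7e-03 -1.0e+00] F [-0.4 -1.   0.4] t 11.2
top yellow [  0.148   0.169   1.775 108.   ]
scene yellow [ 1.56e-01  1.55e-01 -5.00e-02  1.71e+02]
top (60, 112) 99 yellow dir 0.168
top (85, 112) 53 yellow dir 0.168
top pointer 15 0.164 [715.8 102.6]
scene (60, 112) 108 yellow dir 0.154
scene (85, 112) 61 yellow dir 0.159
scene pointer 88 0.105 [722.3  95.9]
```

View pics/c5.png

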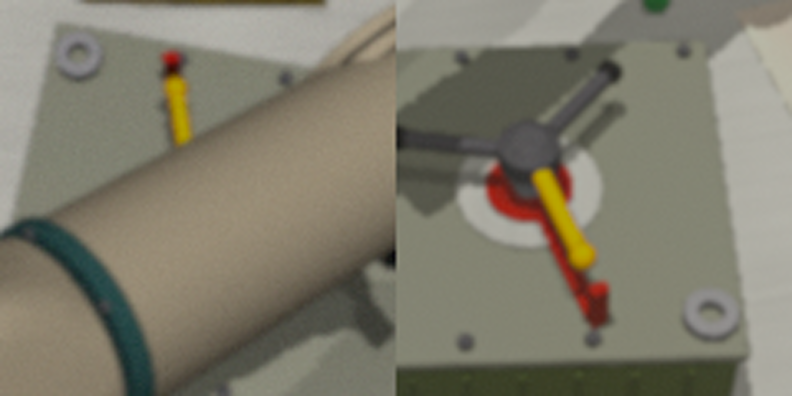

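Call:
send_rows(
  plan=[
    [[0,-1,25,0,0,0],[0,-1,25,0,0,0],[0,-1,25,0,0,0],[0,-1,25,0,0,0],[0,0,20,0,0,0],[0,0,1,0,0,0],[0,0,0,0,0,0]],
  ],
)

```text
t: 12.0
eef_pos: [539.3, -55.3, 103.4]
tool_rot: [0.936, -0.353, -0.0, 0.0]
ft_force: [-0.0, -0.3, 0.8]
finger_gap: -0.0
gripper_force: 0.0
```

```bash
cat > l.py <<'E'
import sys
from h import *
piv=np.array([579.5,-99.]);o=manip.get_obs();d=np.array(o["eef_pos"][:2])-piv
print("finger phi %.3f r %.1f"%(np.arctan2(d[1],d[0])%(2*np.pi),np.hypot(*d)));go([*piv,105])
for c in("top","scene"):
    im=manip.capture(c);cv2.imwrite(f"pics/{c}_{sys.argv[1]}.png",im[:,:,::-1])
    P=pts(c,im,"o",122,piv,(30,85))
    if len(P)>20:print(c,"orange",np.round(line(P,piv),3))
E
python3 l.py 6
```

```text
finger phi 2.314 r 59.3
pos [539.3 -55.3 103.4] yaw_y -2.292 shift [59.   6.3 -1.7] turn_z None tilt [-6.e-04  8.e-04 -1.e+00] F [-0.  -0.3  0.8] t 12.0
top orange [ 3.108 -3.025 10.079 27.   ]
scene orange [-3.084 -3.071  0.776 79.   ]
```

Call:
send_rows(
  plan=[
    [[-0.3,4.7,0,0,0,-0.08],[-0.3,4.7,0,0,0,-0.08],[-0.3,4.7,0,0,0,-0.08],[-0.3,4.7,0,0,0,-0.08],[-0.3,4.7,0,0,0,-0.08],[-0.3,4.7,0,0,0,-0.08],[-0.3,4.7,0,0,0,-0.08],[-0.3,4.7,0,0,0,-0.08]],
  ],
)

```text
t: 12.9
eef_pos: [521.9, -86.8, 104.6]
tool_rot: [0.999, -0.039, 0.001, -0.001]
ft_force: [0.1, 4.2, 1.1]
finger_gap: -0.2
gripper_force: 1.8
```

Call:
send_rows(
  plan=[
    [[-0.3,4.7,0,0,0,-0.08],[-0.3,4.7,0,0,0,-0.08],[-0.3,4.7,0,0,0,-0.08],[-0.3,4.7,0,0,0,-0.08],[-0.3,4.7,0,0,0,-0.08],[-0.3,4.7,0,0,0,-0.08],[0,0,0,0,0,0]],
  ],
)

```text
t: 13.6
eef_pos: [523.1, -116.0, 104.6]
tool_rot: [0.98, 0.198, 0.001, -0.001]
ft_force: [-1.0, 1.8, 1.6]
finger_gap: 0.1
gripper_force: 0.9
```

```bash
python3 l.py 7
```

```text
finger phi 3.435 r 58.9
pos [ 523.1 -116.   104.6] yaw_y -1.173 shift [58.6  6.2 -0.3] turn_z None tilt [ 1.6e-03 -8.0e-04 -1.0e+00] F [-1.   1.8  1.6] t 13.6
scene orange [-2.505 -2.405  5.918 73.   ]
```

Call:
send_rows(
  plan=[
    [[-0.2,3.5,0,0,0,-0.06],[-0.2,3.5,0,0,0,-0.06],[-0.2,3.5,0,0,0,-0.06],[-0.2,3.5,0,0,0,-0.06],[-0.2,3.5,0,0,0,-0.06],[-0.1,1.8,0,0,0,-0.03],[0,0,0,0,0,0]],
  ],
)

```text
t: 14.4
eef_pos: [531.5, -133.5, 103.7]
tool_rot: [0.935, 0.355, -0.0, 0.0]
ft_force: [-3.1, 1.6, 2.0]
finger_gap: -0.3
gripper_force: 1.3
```

Call:
send_rows(
  plan=[
    [[0,1.2,0,0,0,-0.02],[0,1.2,0,0,0,-0.02],[0,0,0,0,0,0]],
  ],
)

```text
t: 14.7
eef_pos: [533.1, -135.5, 103.5]
tool_rot: [0.927, 0.375, -0.0, 0.0]
ft_force: [-3.3, 1.0, 2.5]
finger_gap: -0.1
gripper_force: 1.5
```

```bash
python3 l.py 8
```

```text
finger phi 3.808 r 59.0
pos [ 533.1 -135.5  103.5] yaw_y -0.803 shift [58.7  6.  -1.5] turn_z None tilt [-5.e-04  2.e-04 -1.e+00] F [-3.3  1.   2.5] t 14.7
scene orange [-2.141 -2.05   5.514 85.   ]
```

Lever at about 4.233; the stop should be near 4.266. I'll creep on until the force rises.

Call:
send_rows(
  plan=[
    [[0,1.2,0,0,0,-0.02],[0,0.6,0,0,0,-0.01],[0,0,0,0,0,0]],
  ],
)

```text
t: 15.1
eef_pos: [534.4, -136.8, 103.5]
tool_rot: [0.921, 0.388, -0.0, 0.0]
ft_force: [-3.5, 0.2, 2.7]
finger_gap: 0.3
gripper_force: 1.6
```

Call:
send_rows(
  plan=[
    [[0,1,0,0,0,0],[0,0,0,0,0,0]],
  ],
)

```text
t: 15.3
eef_pos: [534.7, -137.0, 103.4]
tool_rot: [0.922, 0.388, -0.0, -0.0]
ft_force: [-5.1, -0.0, 2.3]
finger_gap: -0.4
gripper_force: 2.3
```

Call:
send_rows(
  plan=[
    [[0,1,0,0,0,0],[0,0,0,0,0,0]],
  ],
)

```text
t: 15.5
eef_pos: [534.8, -137.1, 103.3]
tool_rot: [0.921, 0.388, -0.001, -0.001]
ft_force: [-5.7, 0.8, 4.3]
finger_gap: -0.0
gripper_force: 3.3
```

Call:
send_rows(
  plan=[
    [[0,1.5,0,0,0,0],[0,1.5,0,0,0,0],[0,0,0,0,0,0]],
  ],
)

```text
t: 15.8
eef_pos: [535.1, -137.3, 103.2]
tool_rot: [0.921, 0.389, -0.002, -0.004]
ft_force: [-10.6, 4.3, 9.9]
finger_gap: -0.1
gripper_force: 6.1
```

```bash
python3 l.py 9
```

```text
finger phi 3.853 r 58.7
pos [ 535.1 -137.3  103.2] yaw_y -0.772 shift [58.4  5.1 -1.9] turn_z None tilt [-2.0e-04 -8.3e-03 -1.0e+00] F [-10.6   4.3   9.9] t 15.8
scene orange [-2.107 -2.014  5.642 82.   ]
```

Call:
send_rows(
  plan=[
    [[0,-6,0,0,0,0],[0,-8,0,0,0,0],[0,-6,0,0,0,0],[0,0,-25,0,0,0],[0,0,-35,0,0,0],[0,0,-35,0,0,0],[0,0,-25,0,0,0],[0,0,0,0,0,0]],
  ],
)

```text
t: 16.7
eef_pos: [526.5, -126.7, 226.9]
tool_rot: [0.921, 0.389, 0.003, 0.002]
ft_force: [0.4, -0.4, 0.1]
finger_gap: -0.2
gripper_force: 0.0
```

```bash
python3 -c "
from h import *
go([380,-250,225])"
```

```text
pos [ 526.5 -126.7  226.9] yaw_y -0.772 shift [-190.5  -18.9    1. ] turn_z None tilt [ 0.0044  0.0069 -1.    ] F [ 0.4 -0.4  0.1] t 16.7
```

Call:
send_rows(
  plan=[
    [[-32,-3,0,0,0,0],[-32,-3,0,0,0,0],[-32,-3,0,0,0,0],[-32,-3,0,0,0,0],[-32,-3,0,0,0,0],[-30,-3,0,0,0,0],[0,0,0,0,0,0]],
  ],
)

```text
t: 17.4
eef_pos: [375.2, -251.7, 223.4]
tool_rot: [0.923, 0.385, -0.0, 0.0]
ft_force: [1.3, 0.3, -0.2]
finger_gap: 0.1
gripper_force: 0.0
```

```bash
python3 l.py 10; python3 g.py 10
python3 - <<'E'
import cv2
a=cv2.imread('pics/top_10.png')[105:255,235:415];b=cv2.imread('pics/scene_10.png')[165:315,215:395]
cv2.imwrite('pics/f.png',cv2.resize(cv2.vconcat([a,b]),None,fx=2,fy=2,interpolation=2)) if 0 else cv2.imwrite('pics/f.png',cv2.resize(cv2.hconcat([a,b]),None,fx=2.2,fy=2.2,interpolation=2))
E
```

```text
finger phi 3.783 r 255.1
pos [ 375.2 -251.7  223.4] yaw_y -0.779 shift [252.4  38.  118.2] turn_z None tilt [-1.1e-03  3.0e-04 -1.0e+00] F [ 1.3  0.3 -0.2] t 17.4
top orange [-1.989 -2.047 -3.463 84.   ]
scene orange [-2.065 -2.011  3.317 56.   ]
top (60, 112) 101 yellow dir 0.169
top (85, 112) 54 yellow dir 0.169
top pointer 15 0.164 [715.8 102.6]
scene (60, 112) 106 yellow dir 0.156
scene (85, 112) 60 yellow dir 0.161
scene pointer 87 0.105 [722.3  96. ]
```

View pics/f.png

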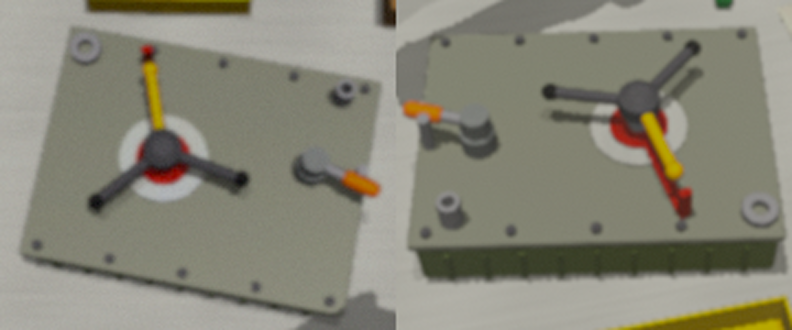

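View pics/c10.png

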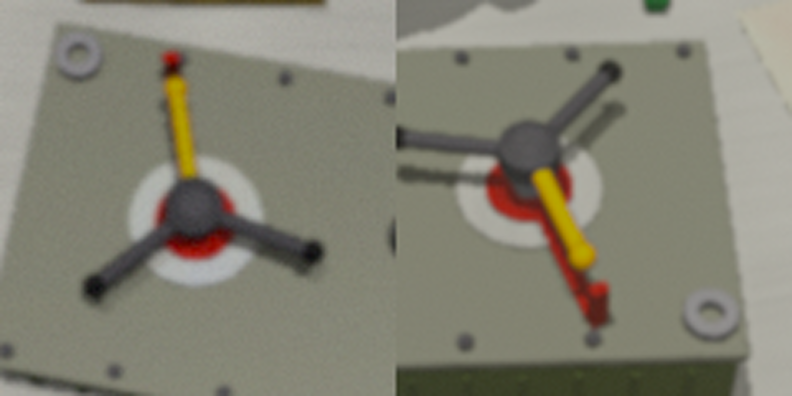

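```bash
python3 -c "
from bench import manip
print(manip.job_done())"
```

```text
the job is handed in; nothing more can be done
None
```

The spider's yellow ball stands in front of the red pointer, to within about 0.5° in both cameras. The brake lever was then pushed home to its stop, nothing else looked moved in the final close-ups of the gearbox, and I handed the job in at about 17.5 s; no verdict was shown.

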